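Swab the sample vial and hold it ready over the reaction tube

TASK

Take the swab by its blue handle out of its white stand, push its tip down to the bottom of the vial with the yellow collar (not the white one), and lift it out. Carry it over the row of tip boxes to the red rack and stop with the upright swab's tip hovering about 1 cm above the middle of the mouth of the tube with the blue collar. Touch neither the boxes, the rack nor any of its tubes, leave the other things where they are, and finish while still holding the swab there, steady: do not put it in or let it go.

Things in the scene. Friction and masses are not known exactly. Their poses are not given: they have to be found in the camera images.
- swab_grip (a point): Centre of the swab's blue handle, the place to grasp. The swab is a rigid straight rod, 151 mm long, 20 to 45 g, round, standing upright in the white stand. Handle: cylinder 18 mm in diameter, 46 mm long (it reaches 23 mm above and below this point, with a white band near the top). Below it a steel shaft of 6 mm diameter, ending in a white rounded head of 7 mm diameter. z points along the rod from tip to handle; the tip is 128 mm below this point.
- swab_tip (a point): Lowest end of the swab's white head, on the rod's axis; z points up along the rod.
- stand: White plastic block, 60 x 60 x 80 mm high, fixed; origin at the centre of its underside. The swab stands loosely in a 9 mm hole in the middle of its top, 75 mm deep, with the bottom of the handle 30 mm above the block. Lift the swab straight up at least 80 mm to free it.
- yellow_vial_mouth (a point): Centre of the mouth, at rim height, of the narrow amber vial with the yellow collar: rim 85 mm above the table, bore 11 mm in diameter, 69 mm deep to its rigid floor. Collar 29 mm in outer diameter, 16 mm high. It is fixed in a round aluminium foot 56 mm in diameter. z points up.
- white_vial_mouth (a point): The same for the other vial, alike but with a white collar: not to be used.
- tip_boxes: Row of three closed pipette-tip boxes (yellow, blue, yellow) on a grey tray, fixed: 390 mm long (its own x), 96 mm wide (its own y), 71 mm high. Origin at the centre of the tray's underside. It stands between the vials and the red rack.
- rack: Red tube rack, 100 mm (its x) x 210 mm (its y) x 55 mm high, fixed, with rows of dark round wells; origin at the centre of its underside. Three open tubes stand in it.
- blue_tube_mouth (a point): Centre of the mouth, at rim height, of the open clear tube with the blue collar, the target. Rim 30 mm above the rack's top, 85 mm above the table; collar 23 mm in outer diameter, bore 14 mm. Fixed in the rack; z points up.
- green_tube_mouth (a point): The same for the tube with the green collar: leave alone.
- white_tube_mouth (a point): The same for the tube with the white collar: leave alone.
- bottle: Amber bottle, 60 mm in diameter, 110 mm high, loose bystander; origin at the centre of its underside.
- jar: Glass jar with blue cap, 64 mm in diameter, 75 mm high, loose bystander; origin at the centre of its underside.
- beaker: Clear plastic beaker, 68 mm in diameter, 80 mm high, loose bystander; origin at the centre of its underside.
- marker: Black marker pen with blue cap, lying, 130 mm long (its x), 16 mm high, loose bystander; origin under its middle.
Not all that is in view belongs to the job. There is more than one size of the rack; the one meant has the size given above.

How it is judged:
By the outcome, as a careful person would: the job done as asked, in the order asked, and still so for the second after the job is handed in, while the arm keeps its last pose, push and grip.
It also fails if it takes over 61 s, if anything falls off the work surface, if the arm or the gripper's body presses on something with over 40 N, if the wrist force passes 120 N, or if a joint passes its speed limit or range.

ROBOT

A 6-joint arm with a two-finger parallel gripper is mounted at the origin on the work surface. World frame = base frame: x ahead of the robot, y to its left, z up, the work surface at z = 0. Lengths are in mm, angles in rad, forces in N, time in s.
With the tool pointing down it reaches from about 300 to 775 mm from the base axis. Payload 14.6 kg.
Tool frame: the origin (TCP) lies at the very end of the fingers, on their centre line; the grasp point (between the pads) lies 19 mm behind it; z points along the fingers, y is the line along which they close (so a half turn about z gives the same grasp; the last joint's range is limited). The gripper opens to 94 mm and grips with 3 to 60 N. Pads are 16 mm wide; open, the fingers measure 119 mm over their backs; the gripper's body (75 mm by 177 mm) begins 78 mm behind the grasp point.
Start: joints at [1.155, 0.3, 1.521, -0, 1.321, -0.067], TCP at [187.971, 516.872, 205.446] pointing down, gripper open.
Joint ranges: [-3.03, 3.03], [-0.79, 2.21], [0.23, 2.52], [-1.04, 4.18], [0, 3.07], [-2.55, 2.55]. Speed limits (rad/s): [2.22, 2.22, 2.57, 3.14, 3.14, 3.14].

INTERFACE

Orientations are given as [roll, pitch, yaw] about the fixed x, y, z axes, in that order (R = Rz(yaw) Ry(pitch) Rx(roll)).
In Python, from cell import manip, optics gives the robot as it stands.
- The arm moves only by the shell command python3 -m crank 'ROWS' [FORCE]. ROWS is JSON, a list of rows, each a list of 7 numbers: the opening in per cent of the stroke, from 0 (shut) to 100 (fully open), then the shift along the tool's x, y, z in mm, then the turn, a rotation vector about the tool's x, y, z in rad. A call has 1 to 10 rows; each row is the pose to reach, as a shift and turn from the pose commanded when the call began, along the tool's axes at that moment; what a row does not reach only later rows make up. A row lasts 1/10 s, in which the tool goes at most 50 mm and 8.59 degrees, less where a joint would pass 70% of its speed; a pose out of reach is approached as far as the arm can. A call with a gripper value outside its range is refused whole. The fingers move at their own pace and stop on an object; FORCE is the grip in N (left out, the last holds). Time passes only in rows, so rows that repeat a pose let the fingers close. It gives the time, the measured TCP pose, the force, the opening and the grip force at its end, in the units of the state.
- manip.read_state(): the state, without advancing time (a new reading comes with each control period).
- optics.camera(name): name is "side" or "top"; returns (picture, depth): 400x640x3 uint8, red, green, blue; 400x640 float32, mm along the optical axis (not along the pixel's ray), 0 where there is no reading.
- optics.calibration(name): a dict with "camera_matrix" (3x3 intrinsics, pixels), "k1" (the pictures are not rectified: a ray, as slopes to the right and down, at radius r is drawn at 1 + k1 r^2 times it, then the intrinsics apply), "R" (3x3) and "t" (3): a world point X has camera coordinates R X + t. Camera axes: x right, y down, z forward; pixel columns grow to the right and rows downward; lengths in mm; the calibration is good to about 2 mm. A picture is of the moment at which its call begins. calibration takes no time and is no camera call.
- manip.sign_off(): hands the job in; it is judged then, once.
The state is a dict: "clock": time; "joints": joint angles; "qd": joint speeds; "effort": joint torques, N m; "eef_pos": TCP position; "eef_rot": TCP orientation; "wrist_force": force on the tool from outside, world axes, zero at the start; "moment": the same for the moment, N m; "finger_gap": finger opening in mm; "finger_force": force on a finger pad.
Only numpy, scipy, OpenCV 4.12 (cv2) and the standard library are available. Lean on these libraries where they do the work, as an engineer would, in place of code of your own. Each camera call takes 0.05 s, during which the arm holds its last target. There are 200 camera calls.

## Working session

There is one attempt and no reset: what is moved stays moved. The work goes in short steps, Python scripts to look and compute and a shell command to move; the robot and the scene stay as the last step left them, time stands still between calls to the robot, and variables do not carry over. Pictures are saved under pics/ and viewed, at most 10 in all, crops included, and the job is handed in when it is done.

```bash
ls; mkdir -p pics; python3 - <<'E'
from cell import manip, optics
import cv2, numpy as np
print(manip.read_state())
for n in ("side","top"):
    p,d=optics.camera(n); cv2.imwrite(f"pics/{n}0.png",p[...,::-1]); np.savez(f"{n}0.npz",p=p,d=d)
    c=optics.calibration(n); print(n,c, -np.array(c["R"]).T@c["t"])
E
```

```text
pics
{'clock': 0.0, 'joints': array([ 1.15535726e+00,  3.00465496e-01,  1.52155230e+00, -1.11249529e-05,
        1.32071730e+00, -6.66146458e-02]), 'qd': array([ 0.00024928, -0.00126136,  0.00086929,  0.00036882,  0.00031166,
        0.000246  ]), 'effort': array([-2.99466432e-03, -5.31803441e+01, -3.52725613e+01,  7.07658869e-02,
        2.45872897e-02, -1.16443448e-04]), 'eef_pos': array([187.89588534, 516.63698761, 204.90158669]), 'eef_rot': array([-3.14045203e+00, -6.52949259e-05,  2.79277095e+00]), 'wrist_force': array([-0.32422177, -0.03329856,  0.04457971]), 'moment': array([-0.01360038, -0.0230168 ,  0.01434612]), 'finger_force': 0.0, 'finger_gap': 93.76373390527357}
side {'camera_matrix': array([[401.46604323,   0.        , 316.40448529],
       [  0.        , 401.46604323, 206.60263837],
       [  0.        ,   0.        ,   1.        ]]), 'k1': -0.10090238826362698, 'R': array([[ 0.99833682, -0.05616173,  0.01301772],
       [-0.01846066, -0.52534039, -0.85069188],
       [ 0.05461507,  0.84903671, -0.52550343]]), 't': array([-524.26828689,   90.61098033,  948.48885658])} [ 473.26728964 -787.14406827  582.34095321]
top {'camera_matrix': array([[428.91703384,   0.        , 318.35893162],
       [  0.        , 428.91703384, 191.46964427],
       [  0.        ,   0.        ,   1.        ]]), 'k1': -0.058627614636096476, 'R': array([[-0.02320436, -0.99970829, -0.00670061],
       [-0.9864359 ,  0.02398469, -0.16238521],
       [ 0.16249855,  0.00284168, -0.98670469]]), 't': array([  35.63337979,  548.46560212, 1278.70940541])} [ 334.06458092   18.83453036 1351.01003483]
```

View pics/top0.png

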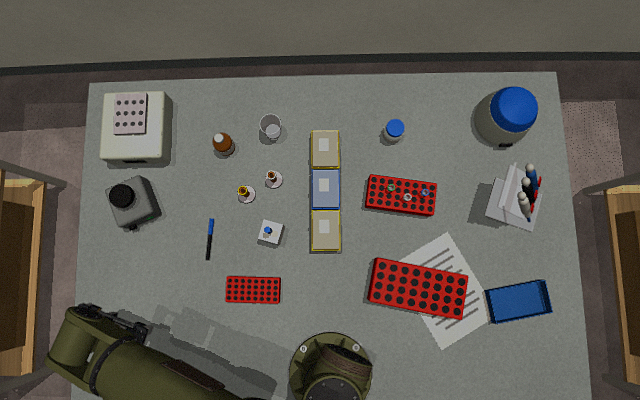

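View pics/side0.png

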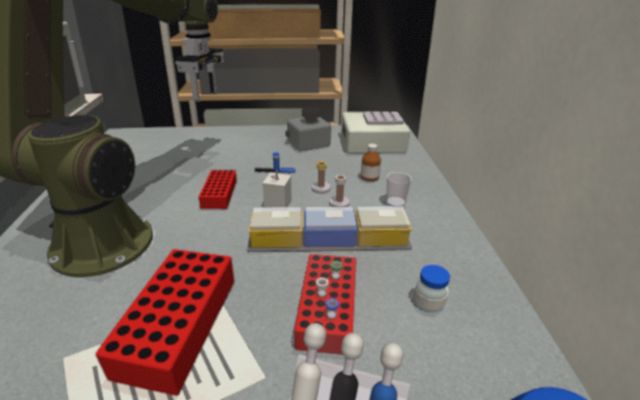

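The top view shows the stand at (270,232), the yellow vial at (244,193), the white vial at (272,178), the boxes at x≈325 and the rack at (401,195) with three tubes. In the side view the swab is at (276,163), the yellow vial at (321,165) and the blue tube at (332,305).

```bash
python3 - <<'E'
import cv2, numpy as np
t=np.load("top0.npz")["p"][...,::-1]; s=np.load("side0.npz")["p"][...,::-1]
def c(im,x,y,w,h): return cv2.resize(im[y:y+h,x:x+w],(400,300),interpolation=cv2.INTER_CUBIC)
o=np.vstack([np.hstack([c(t,220,165,100,75) if 0 else c(t,216,165,108,81),c(t,360,160,80,60)]),np.hstack([c(s,250,145,100,75),c(s,290,250,80,60)])])
cv2.imwrite("pics/crop0.png",o)
E
```

```text
(no output)
```

View pics/crop0.png

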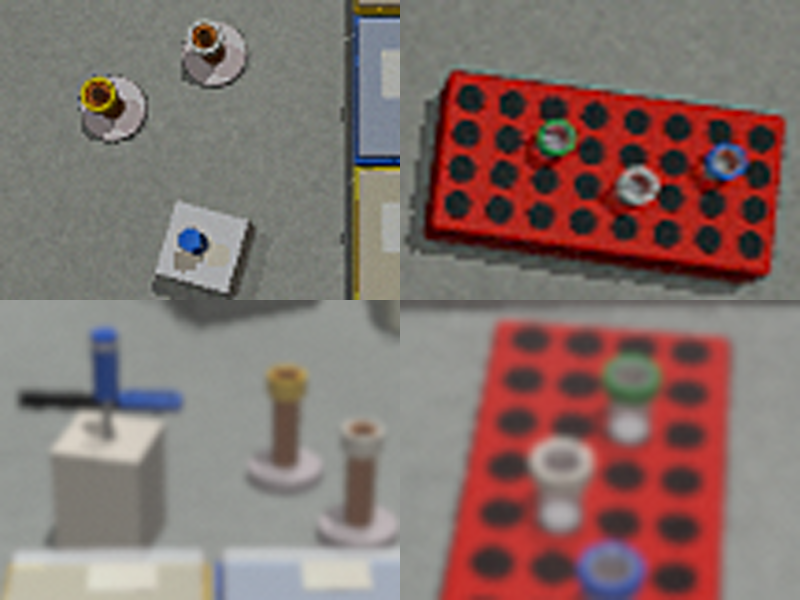

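Zoomed top view: yellow mouth about (243,191), swab handle (268,230), blue mouth (425,192). In the side view the yellow mouth is about (322,164) and the blue mouth (332,304). Next I refine these with masks and rays.

```bash
cat >h.py <<'E'
import cv2, numpy as np
from cell import manip, optics
C={n:{k:np.array(v) for k,v in optics.calibration(n).items()} for n in("side","top")}
def ray(n,uv):
    c=C[n]; K=c["camera_matrix"]
    p=cv2.undistortPoints(np.array([[uv]],float),K,np.array([float(c["k1"]),0,0,0]),criteria=None) if 0 else None
    q=(np.array(uv,float)-K[:2,2])/K[0,0]; x=q.copy()   # drawn = x(1+k1 r^2)
    for _ in range(20): x=q/(1+c["k1"]*(x@x))
    d=c["R"].T@np.r_[x,1]; return -c["R"].T@c["t"], d/np.linalg.norm(d)
def onz(n,uv,z):
    o,d=ray(n,uv); return o+d*(z-o[2])/d[2]
def tri(a,b):
    (o,d),(p,e)=ray("side",a),ray("top",b)
    s=np.linalg.lstsq(np.c_[d,-e],p-o,rcond=None)[0]; A=o+d*s[0];B=p+e*s[1]
    return (A+B)/2,np.linalg.norm(A-B)
def pix(n,X):
    c=C[n]; x=c["R"]@np.array(X,float)+c["t"]; x=x[:2]/x[2]
    return c["camera_matrix"][:2,:2]@(x*(1+c["k1"]*(x@x)))+c["camera_matrix"][:2,2]
def blobs(p,lo,hi,box,mn=4):
    x,y,w,h=box; m=cv2.inRange(cv2.cvtColor(np.ascontiguousarray(p[y:y+h,x:x+w]),cv2.COLOR_RGB2HSV),lo,hi)
    out=[]
    for c in cv2.findContours(m,cv2.RETR_EXTERNAL,cv2.CHAIN_APPROX_NONE)[0]:
        if len(c)>=mn:
            c=c[:,0]+[x,y]; hull=cv2.convexHull(c.astype(np.float32))
            r=cv2.minAreaRect(hull); M=cv2.moments(hull)
            out.append((len(c),np.round(r[0],1),np.round(r[1],1), np.round([M['m10']/M['m00'],M['m01']/M['m00']],1) if M['m00'] else 0, c.min(0),c.max(0)))
    return out
E
python3 - <<'E'
from h import *
t=np.load("top0.npz")["p"]; s=np.load("side0.npz")["p"]
B=((100,110,60),(130,255,255));Y=((20,140,70),(34,255,255))
for nm,im,c,box in [("top yel",t,Y,(225,175,40,40)),("top swab",t,B,(255,215,30,35)),("top tube",t,B,(410,175,35,35)),("side yel",s,Y,(300,145,35,40)),("side swab",s,B,(265,148,22,25)),("side tube",s,((100,70,60),(130,255,255)),(315,290,35,32))]:
    print(nm,*blobs(im,*c,box),sep="\n  ")
r=((0,150,60),(8,255,255)); print(blobs(t,*r,(355,165,90,60),60))
E
```

```text
top yel
  (24, array([242., 190.]), array([8., 8.]), array([242., 190.]), array([238, 186]), array([246, 194]))
top swab
  (15, array([266.5, 229.5]), array([5., 5.]), array([266.7, 229.4]), array([264, 227]), array([269, 232]))
top tube
  (33, array([425., 192.]), array([7.1, 7.1]), array([424.9, 191.8]), array([421, 188]), array([429, 195]))
side yel
side swab
  (45, array([280., 165.]), array([12., 12.]), array([279.1, 165.7]), array([274, 159]), array([286, 171]))
  (12, array([275.5, 153.5]), array([3., 5.]), array([275.6, 153.4]), array([273, 152]), array([278, 155]))
side tube
  (40, array([331.5, 304.5]), array([ 9., 11.]), array([331.6, 304.3]), array([326, 300]), array([337, 309]))
[(194, array([401.1, 194. ]), array([69.2, 32. ]), array([401. , 194.1]), array([366, 174]), array([436, 214]))]
```

```bash
python3 - <<'E'
from h import *
np.set_printoptions(precision=1,suppress=True)
print("yel top",onz("top",(242.3,190.3),85),"side",onz("side",(321.5,163.8),85),tri((321.5,163.8),(242.3,190.3)))
print("wht top",onz("top",(216+206/3.7,165+36/3.7),85))
print("swab top",onz("top",(266.9,229.0),154),"side",onz("side",(275.8,153),156),tri((275.8,153),(266.9,229.0)))
print("tube top",onz("top",(425.1,191.7),85),"side",onz("side",(332,303.5),85),tri((332,303.5),(425.1,191.7)))
print("rack c",onz("top",(401,193.5),50))
# stand top corners (top view crop)
for u in [(178,202),(251,220),(233,296),(155,284)]: print("stand",onz("top",(216+u[0]/3.7-.4,165+u[1]/3.7-.4),80))
for n in("top",):
    d=np.load("top0.npz")["d"]; 
    for uv in [(242,190),(267,229),(425,192),(325,190)]:
        print(uv,d[uv[1]-1:uv[1]+2,uv[0]-1:uv[0]+2].round(0).tolist())
E
```

```text
yel top [551.7 250.7  85. ] side [552.6 248.   85. ] (array([552.4, 251. ,  83.5]), np.float64(0.8517695601654488))
wht top [597.1 162.   85. ]
swab top [428.4 168.5 154. ] side [427.7 168.  156. ] (array([428. , 168.2, 155.9]), np.float64(0.6496580879610453))
tube top [ 534.1 -297.3   85. ] side [ 533.9 -298.2   85. ] (array([ 534.1, -297.5,   84.3]), np.float64(0.23314141659813614))
rack c [ 535.8 -231.3   50. ]
stand [463.7 187.1  80. ]
stand [447.8 128.5  80. ]
stand [387.5 143.5  80. ]
stand [398.4 205.8  80. ]
(242, 190) [[1291.0, 1296.0, 1299.0], [1297.0, 1305.0, 1324.0], [1301.0, 1317.0, 1327.0]]
(267, 229) [[1193.0, 1190.0, 1201.0], [1196.0, 1192.0, 1194.0], [1192.0, 1194.0, 1192.0]]
(425, 192) [[1302.0, 1299.0, 1285.0], [1307.0, 1296.0, 1288.0], [1305.0, 1305.0, 1289.0]]
(325, 190) [[1302.0, 1297.0, 1297.0], [1292.0, 1297.0, 1296.0], [1299.0, 1299.0, 1300.0]]
```

```bash
cat >>h.py <<'E'
from scipy.spatial.transform import Rotation as Ro
np.set_printoptions(precision=2,suppress=True)
def delta(X,yaw=None):
    """tool-axes shift and turn from measured pose to TCP X, tool down"""
    s=manip.read_state(); R=Ro.from_euler('xyz',s["eef_rot"])
    d=R.inv().apply(np.array(X)-s["eef_pos"])
    y=s["eef_rot"][2] if yaw is None else yaw
    r=(R.inv()*Ro.from_euler('xyz',[np.pi,0,y])).as_rotvec()
    print("clock",s["clock"],"pos",s["eef_pos"],"rot",s["eef_rot"],"gap",s["finger_gap"],s["finger_force"],"shift",d,"turn",r)
E
python3 - <<'E'
from h import *
delta((428,168,190)); delta((428,168,114.5))
E
```

```text
clock 0.1 pos [187.89 516.67 204.94] rot [-3.14 -0.    2.79] gap 93.86790547601338 0.0 shift [-344.8  -245.62   15.18] turn [-0. -0.  0.]
clock 0.1 pos [187.89 516.67 204.94] rot [-3.14 -0.    2.79] gap 93.86790547601338 0.0 shift [-344.81 -245.54   90.68] turn [-0. -0.  0.]
```

```bash
python3 -m crank '[[100,-30,-21,0,0,0,0],[100,-70,-50,0,0,0,0],[100,-110,-78,0,0,0,0],[100,-150,-107,0,0,0,0],[100,-190,-135,0,0,0,0],[100,-230,-164,0,0,0,0],[100,-270,-192,0,0,0,0],[100,-305,-217,5,0,0,0],[100,-330,-235,10,0,0,0],[100,-345,-245.5,15,0,0,0]]' 20; python3 -m crank '[[100,0,0,0,0,0,0],[100,0,0,0,0,0,0]]'; python3 - <<'E'
from h import *
delta((428,168,114.5))
E
```

```text
clock: 1.1
eef_pos: [429.2, 166.2, 190.1]
eef_rot: [-3.141, -0.0, 2.791]
wrist_force: [-0.2, 0.9, -0.2]
finger_gap: 94.2
finger_force: 0.0
clock: 1.3
eef_pos: [428.1, 168.4, 190.3]
eef_rot: [-3.141, -0.001, 2.792]
wrist_force: [-0.1, -0.1, 0.4]
finger_gap: 94.4
finger_force: 0.0
clock 1.3 pos [428.06 168.35 190.32] rot [-3.14 -0.    2.79] gap 94.35918590907266 0.0 shift [-0.11 -0.33 75.82] turn [-0. -0.  0.]
```

```bash
python3 -m crank '[[100,0,0,15,0,0,0],[100,0,0,35,0,0,0],[100,0,0,55,0,0,0],[100,0,0,70,0,0,0],[100,0,0,76,0,0,0],[100,0,0,76,0,0,0],[60,0,0,76,0,0,0],[40,0,0,76,0,0,0],[30,0,0,76,0,0,0],[25,0,0,76,0,0,0]]' 25; python3 -m crank '[[22,0,0,0,0,0,0],[20,0,0,0,0,0,0],[15,0,0,0,0,0,0],[10,0,0,0,0,0,0],[5,0,0,0,0,0,0],[5,0,0,0,0,0,0],[5,0,0,0,0,0,0]]' 25
```

```text
clock: 2.3
eef_pos: [428.5, 168.3, 114.8]
eef_rot: [3.141, 0.001, 2.793]
wrist_force: [0.6, 0.3, -0.3]
finger_gap: 65.4
finger_force: 0.0
clock: 3.0
eef_pos: [428.3, 168.3, 114.4]
eef_rot: [-3.142, -0.0, 2.793]
wrist_force: [0.2, 0.2, 0.1]
finger_gap: 17.7
finger_force: 25.0
```

Gripped (17.7 mm). Lifting 105 mm and looking at the swab.

```bash
python3 -m crank '[[0,0,0,-5,0,0,0],[0,0,0,-15,0,0,0],[0,0,0,-27,0,0,0],[0,0,0,-40,0,0,0],[0,0,0,-55,0,0,0],[0,0,0,-70,0,0,0],[0,0,0,-85,0,0,0],[0,0,0,-100,0,0,0],[0,0,0,-109,0,0,0],[0,0,0,-112,0,0,0]]'; python3 -m crank '[[0,0,0,0,0,0,0],[0,0,0,0,0,0,0]]'; python3 - <<'E'
from h import *
p,d=optics.camera("side"); np.savez("side1.npz",p=p,d=d)
delta((552.2,250,226))
e=manip.read_state()["eef_pos"]; print("expect tip",pix("side",e-[0,0,109]),"bottom handle",pix("side",e-[0,0,4]))
u,v=pix("side",e-[0,0,60]).astype(int)
cv2.imwrite("pics/side1.png",cv2.resize(p[v-50:v+40,u-50:u+70,::-1],(800,600),interpolation=cv2.INTER_CUBIC)); print(u-50,v-50)
E
```

```text
clock: 4.0
eef_pos: [428.6, 168.3, 227.8]
eef_rot: [3.14, 0.002, 2.793]
wrist_force: [-0.4, -0.2, -1.0]
finger_gap: 17.7
finger_force: 25.0
clock: 4.2
eef_pos: [428.1, 168.2, 225.9]
eef_rot: [-3.141, -0.001, 2.793]
wrist_force: [-0.6, -0.2, -0.3]
finger_gap: 17.2
finger_force: 25.0
clock 4.25 pos [428.06 168.17 225.86] rot [-3.14 -0.    2.79] gap 17.17277278526625 24.997527301311493 shift [-88.7  119.33  -0.28] turn [-0. -0.  0.]
expect tip [276.52 166.64] bottom handle [274.98 128.8 ]
225 99
```

View pics/side1.png

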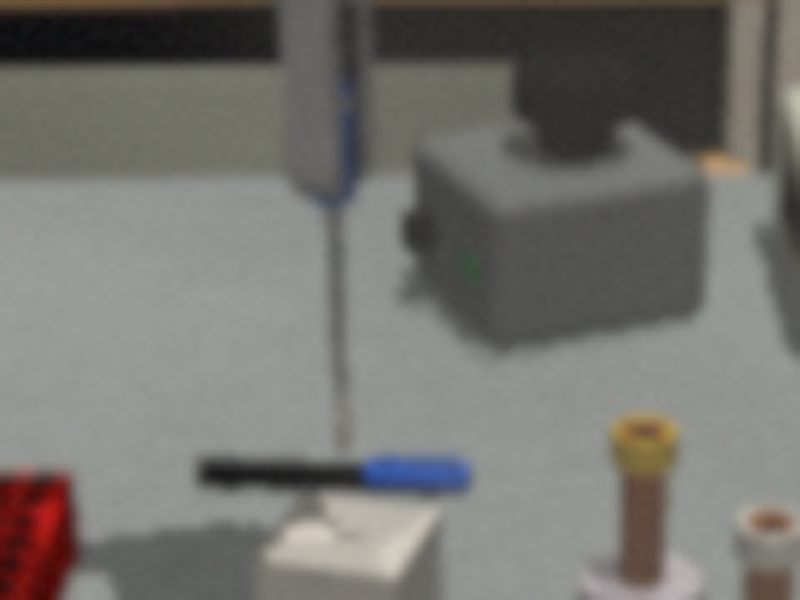

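The tip is at about (276,166), against a predicted (276.5,166.6), so the swab hangs nearly upright. I'll carry it above the yellow vial and turn the wrist so the top camera can also see the tip.

```bash
python3 -m crank '[[0,-10,13,0,0,0,-0.1],[0,-25,33,0,0,0,-0.2],[0,-40,53,0,0,0,-0.3],[0,-54,73,0,0,0,-0.4],[0,-67,91,0,0,0,-0.5],[0,-77,104,0,0,0,-0.6],[0,-84,113,0,0,0,-0.7],[0,-88,118,0,0,0,-0.8],[0,-88.7,119.3,4,0,0,-0.9],[0,-88.7,119.3,8,0,0,-1.0]]'; python3 -m crank '[[0,0,0,2,0,0,0],[0,0,0,2,0,0,0],[0,0,0,2,0,0,0]]'; cat >look.py <<'E'
from h import *
import sys
t=sys.argv[1]; X=eval(sys.argv[2])
s0=manip.read_state()["eef_pos"]; o=[]
for n in("side","top"):
    p=np.mean([optics.camera(n)[0].astype(float) for _ in range(3)],0).astype(np.uint8); np.savez(f"{n}{t}.npz",p=p)
    print(n,"expect tip",pix(n,s0-[0,0,109.4]),"mouth",pix(n,X))
    u,v=np.round(pix(n,X)).astype(int); u-=20; v-=35; print("crop origin",u,v)
    o.append(cv2.resize(p[v:v+60,u:u+40,::-1],(400,600),interpolation=cv2.INTER_CUBIC))
cv2.imwrite(f"pics/look{t}.png",np.hstack(o)); delta(X)
E
python3 look.py 2 "(552.2,250,85)"
```

```text
clock: 5.25
eef_pos: [552.4, 250.1, 217.4]
eef_rot: [3.141, -0.001, -2.486]
wrist_force: [0.4, -0.1, -0.5]
finger_gap: 17.5
finger_force: 25.0
clock: 5.55
eef_pos: [552.4, 250.0, 216.4]
eef_rot: [3.142, -0.0, -2.493]
wrist_force: [0.4, 0.2, 1.1]
finger_gap: 17.4
finger_force: 25.0
side expect tip [321.54 156.45] mouth [321.33 163.49]
crop origin 301 128
top expect tip [241.16 188.83] mouth [242.52 190.12]
crop origin 223 155
clock 5.85 pos [552.44 250.07 216.58] rot [-3.14  0.   -2.49] gap 17.48922739942677 24.99742180109024 shift [  0.25   0.09 131.58] turn [-0.  0. -0.]
```

View pics/look2.png

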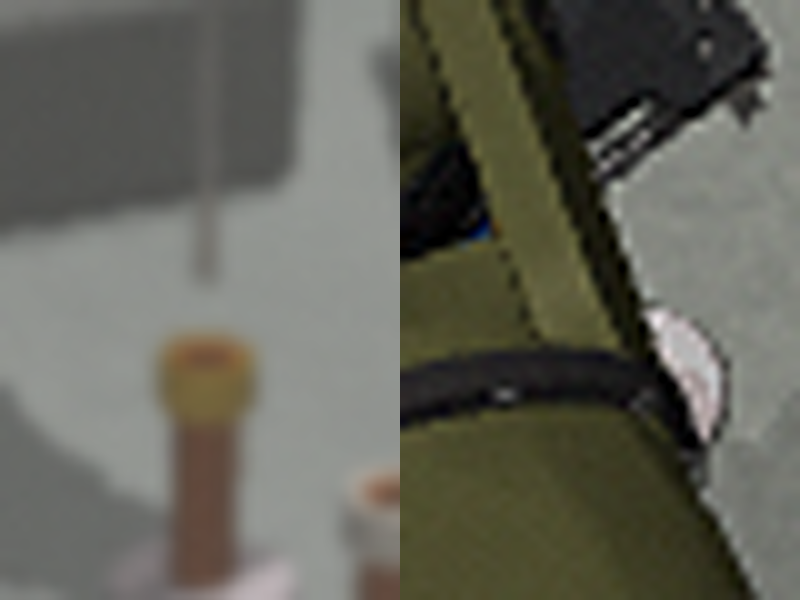

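The top view is hidden by the arm. In the side crop the tip sits at about (321.0,156.5) and the yellow mouth at (321.4,163.1). I'll get sub-pixel values by background subtraction.

```bash
python3 - <<'E'
from h import *
a=np.load("side0.npz")["p"].astype(float)
def shaft(f,P):
    b=np.load(f)["p"].astype(float); D=np.abs(b-a).sum(2)
    for h in range(-4,80,4) :
        u,v=pix("side",np.array(P)-[0,0,109.4-h]); r=int(round(v)); c=int(round(u)); x=np.arange(c-6,c+7)
        w=D[r-1:r+2,c-6:c+7].mean(0); bg=np.median(w); w=np.clip(w-bg-6,0,None)
        print(h,"exp",round(u,2),"meas",round((w@x)/max(w.sum(),1e-6),2),"w",round(w.sum()),round(bg))
shaft("side1.npz",(428.06,168.17,225.86)); print(); shaft("side2.npz",(552.44,250.07,216.58))
b=np.load("side2.npz")["p"]
for v in range(159,174):   # collar extents
    hsv=cv2.cvtColor(b[v:v+1],cv2.COLOR_RGB2HSV)[0]; s=hsv[305:340,1].astype(float); x=np.arange(305,340); m=s>90
    print(v,x[m].min() if m.any() else None,x[m].max() if m.any() else None, round((np.clip(s-60,0,None)@x)/max(1,np.clip(s-60,0,None).sum()),2), hsv[321])
E
```

```text
-4 exp 276.58 meas 275.96 w 163 75
0 exp 276.53 meas 275.94 w 215 109
4 exp 276.47 meas 275.88 w 217 132
8 exp 276.41 meas 275.68 w 238 125
12 exp 276.36 meas 275.57 w 260 122
16 exp 276.3 meas 275.51 w 286 125
20 exp 276.24 meas 275.42 w 317 121
24 exp 276.18 meas 275.12 w 217 105
28 exp 276.13 meas 275.33 w 254 70
32 exp 276.07 meas 275.21 w 207 64
36 exp 276.01 meas 275.46 w 335 65
40 exp 275.95 meas 275.57 w 371 51
44 exp 275.89 meas 275.41 w 247 15
48 exp 275.84 meas 275.17 w 254 7
52 exp 275.78 meas 275.09 w 299 5
56 exp 275.72 meas 275.08 w 320 3
60 exp 275.66 meas 275.12 w 313 4
64 exp 275.6 meas 275.09 w 327 5
68 exp 275.54 meas 275.06 w 335 4
72 exp 275.48 meas 274.99 w 329 4
76 exp 275.42 meas 274.97 w 329 6

-4 exp 321.54 meas 321.0 w 1 4
0 exp 321.56 meas 321.08 w 94 4
4 exp 321.59 meas 321.05 w 171 5
8 exp 321.62 meas 321.06 w 221 5
12 exp 321.65 meas 321.13 w 225 5
16 exp 321.67 meas 321.15 w 218 4
20 exp 321.7 meas 321.14 w 204 4
24 exp 321.73 meas 321.07 w 153 5
28 exp 321.76 meas 321.25 w 33 5
32 exp 321.79 meas 321.42 w 26 4
36 exp 321.81 meas 321.43 w 38 5
40 exp 321.84 meas 321.43 w 28 5
44 exp 321.87 meas 321.43 w 23 5
48 exp 321.9 meas 321.37 w 22 5
52 exp 321.93 meas 321.37 w 16 6
56 exp 321.96 meas 321.45 w 18 5
60 exp 321.99 meas 321.38 w 20 4
64 exp 322.02 meas 321.37 w 28 4
68 exp 322.04 meas 321.37 w 26 5
72 exp 322.07 meas 321.44 w 14 4
76 exp 322.1 meas 321.62 w 11 4
159 None None 0.0 [ 53   7 148]
160 None None 0.0 [ 30  18 143]
161 None None 320.88 [ 20  66 139]
162 319 323 321.04 [ 15 114 130]
163 318 325 321.22 [ 13 123 114]
164 318 325 321.25 [ 15 119 111]
165 318 325 321.26 [ 19 124 119]
166 318 325 321.19 [ 21 124 119]
167 318 325 321.16 [ 22 122 115]
168 318 324 321.18 [ 22 121 114]
169 319 323 321.1 [ 20 117 113]
170 319 323 321.1 [ 16 108 104]
171 320 322 321.0 [ 12 100  99]
172 320 322 321.09 [10 97 97]
173 320 322 320.98 [10 97 97]
```

```bash
python3 - <<'E'
from h import *
delta((553.1,250.4,192)); 
E
```

```text
clock 5.85 pos [552.44 250.07 216.58] rot [-3.14  0.   -2.49] gap 17.48922739942677 24.99742180109024 shift [-0.73 -0.14 24.58] turn [-0.  0. -0.]
```

```bash
python3 -m crank '[[0,-0.7,-0.1,5,0,0,0],[0,-0.7,-0.1,10,0,0,0],[0,-0.7,-0.1,15,0,0,0],[0,-0.7,-0.1,18,0,0,0],[0,-0.7,-0.1,20,0,0,0],[0,-0.7,-0.1,22,0,0,0],[0,-0.7,-0.1,24,0,0,0],[0,-0.7,-0.1,26,0,0,0],[0,-0.7,-0.1,26,0,0,0],[0,-0.7,-0.1,26,0,0,0]]'; python3 look.py 3 "(553.1,250.4,85)"
```

```text
clock: 6.85
eef_pos: [553.1, 250.4, 190.5]
eef_rot: [-3.142, 0.0, -2.49]
wrist_force: [-0.4, 0.1, 0.2]
finger_gap: 17.3
finger_force: 25.0
side expect tip [321.59 164.67] mouth [321.63 163.43]
crop origin 302 128
top expect tip [242.63 190.06] mouth [242.39 189.83]
crop origin 222 155
clock 7.15 pos [553.06 250.39 190.53] rot [-3.14  0.   -2.49] gap 17.50482131122013 24.997340440750122 shift [ -0.02  -0.01 105.53] turn [-0.  0. -0.]
```

View pics/look3.png

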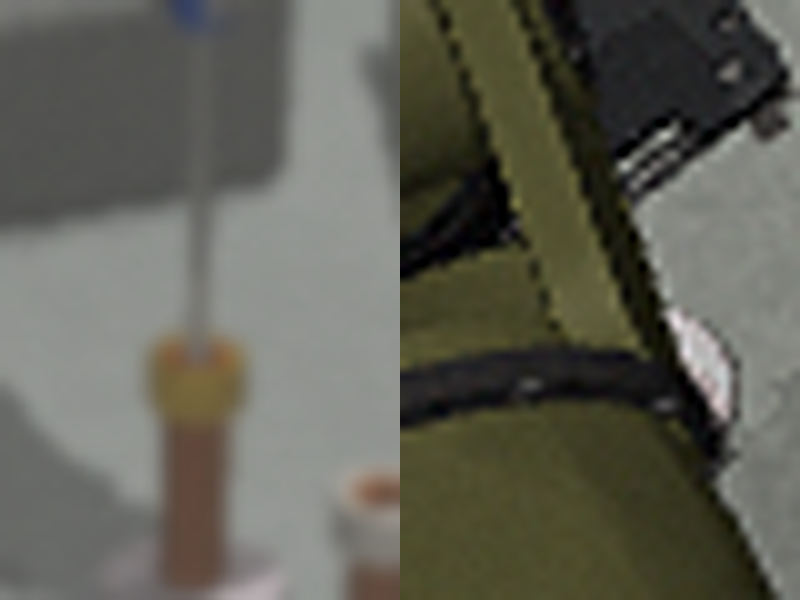

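The tip is inside the yellow mouth, at about (321.8,163.5) in the side view, with no contact force. Continuing down in stages.

```bash
python3 -m crank '[[0,0,0,3,0,0,0],[0,0,0,6,0,0,0],[0,0,0,9,0,0,0],[0,0,0,12,0,0,0],[0,0,0,15,0,0,0],[0,0,0,18,0,0,0],[0,0,0,21,0,0,0],[0,0,0,24,0,0,0],[0,0,0,24,0,0,0]]';  python3 - <<'E'
from h import *
delta((553.1,250.4,125.4)); print(manip.read_state()["wrist_force"],manip.read_state()["moment"])
E
```

```text
clock: 8.05
eef_pos: [552.9, 250.3, 165.9]
eef_rot: [3.141, -0.001, -2.49]
wrist_force: [-0.6, 0.4, -0.5]
finger_gap: 17.5
finger_force: 25.0
clock 8.05 pos [552.89 250.33 165.92] rot [ 3.14 -0.   -2.49] gap 17.48933124779869 24.997516572475433 shift [-0.24 -0.08 40.52] turn [ 0. -0. -0.]
[-0.6   0.38 -0.51] [0.11 0.03 0.01]
```

```bash
python3 -m crank '[[0,0,0,4,0,0,0],[0,0,0,9,0,0,0],[0,0,0,14,0,0,0],[0,0,0,19,0,0,0],[0,0,0,24,0,0,0],[0,0,0,29,0,0,0],[0,0,0,34,0,0,0],[0,0,0,37,0,0,0],[0,0,0,37,0,0,0],[0,0,0,37,0,0,0]]';  python3 - <<'E'
from h import *
delta((553.1,250.4,125.4)); print(manip.read_state()["wrist_force"],manip.read_state()["moment"])
E
```

```text
clock: 9.05
eef_pos: [553.1, 250.4, 129.6]
eef_rot: [-3.142, 0.0, -2.49]
wrist_force: [0.3, 0.5, 0.3]
finger_gap: 17.6
finger_force: 25.0
clock 9.05 pos [553.11 250.41 129.58] rot [-3.14  0.   -2.49] gap 17.586969880978156 24.997429847717285 shift [ 0.01 -0.01  4.18] turn [-0.  0. -0.]
[0.33 0.49 0.35] [ 0.06 -0.01  0.  ]
```

Free all the way; about 4 mm remain to the floor. Feeling for contact.

```bash
python3 -m crank '[[0,0,0,2,0,0,0],[0,0,0,3,0,0,0],[0,0,0,4,0,0,0],[0,0,0,4,0,0,0]]';python3 -m crank '[[0,0,0,0.5,0,0,0],[0,0,0,0.5,0,0,0]]';python3 -m crank '[[0,0,0,0.5,0,0,0],[0,0,0,0.5,0,0,0]]'
```

```text
clock: 9.45
eef_pos: [553.0, 250.4, 125.3]
eef_rot: [3.142, -0.0, -2.49]
wrist_force: [0.1, 0.7, -0.3]
finger_gap: 17.6
finger_force: 25.0
clock: 9.65
eef_pos: [553.0, 250.4, 124.9]
eef_rot: [3.142, -0.0, -2.49]
wrist_force: [-0.3, -0.0, 0.9]
finger_gap: 17.7
finger_force: 25.0
clock: 9.85
eef_pos: [553.0, 250.4, 124.4]
eef_rot: [3.142, -0.0, -2.49]
wrist_force: [-0.7, -0.3, -0.2]
finger_gap: 17.3
finger_force: 25.0
```

```bash
for i in 1 2 3; do python3 -m crank '[[0,0,0,0.5,0,0,0],[0,0,0,0.5,0,0,0]]' | grep -E "pos|wrist"; done
```

```text
eef_pos: [553.0, 250.4, 123.9]
wrist_force: [-0.4, -0.4, 0.4]
eef_pos: [553.0, 250.4, 123.4]
wrist_force: [-0.0, -0.5, 0.0]
eef_pos: [553.0, 250.4, 122.9]
wrist_force: [-0.1, 0.5, -0.5]
```

```bash
for i in 1 2 3 ; do python3 -m crank '[[0,0,0,0.5,0,0,0],[0,0,0,0.5,0,0,0]]' | grep -E "pos|wrist"; done
```

```text
eef_pos: [553.0, 250.4, 122.4]
wrist_force: [-0.2, 0.3, 0.1]
eef_pos: [553.0, 250.4, 121.9]
wrist_force: [-0.1, 0.6, -0.7]
eef_pos: [553.1, 250.4, 121.5]
wrist_force: [-0.7, 0.4, 1.0]
```

```bash
python3 - <<'E'
from h import *
p=optics.camera("side")[0]; np.savez("side4.npz",p=p)
for f,P in (("side2",(552.44,250.07,216.58)),("side3",(553.06,250.39,190.53)),("side4",manip.read_state()["eef_pos"])):
    q=np.load(f+".npz")["p"]; u,v=pix("side",np.array(P)-[0,0,4]); c=int(round(u-.5)); r=int(round(v))
    b=q[r-6:r+7,c-1:c+2].astype(float).mean(1); s=b[:,2]-b[:,0]
    print(f,"exp handle bottom",v, [(r-6+i,int(x)) for i,x in enumerate(s)])
E
for i in 1 2; do python3 -m crank '[[0,0,0,0.5,0,0,0],[0,0,0,0.5,0,0,0]]' | grep -E "pos|wrist"; done
```

```text
side2 exp handle bottom 120.78111480111123 [(115, 20), (116, 19), (117, 20), (118, 19), (119, 20), (120, 22), (121, 19), (122, 7), (123, -1), (124, -3), (125, -3), (126, -3), (127, -3)]
side3 exp handle bottom 129.8415361376301 [(124, 19), (125, 20), (126, 20), (127, 20), (128, 20), (129, 22), (130, 20), (131, 9), (132, 0), (133, -3), (134, -2), (135, -3), (136, -3)]
side4 exp handle bottom 153.00428780028807 [(147, 24), (148, 25), (149, 25), (150, 25), (151, 24), (152, 26), (153, 23), (154, 10), (155, 1), (156, -1), (157, -1), (158, -2), (159, -2)]
eef_pos: [553.2, 250.5, 121.2]
wrist_force: [0.4, 0.0, 3.1]
eef_pos: [553.3, 250.5, 121.0]
wrist_force: [-1.1, -0.4, 7.3]
```

```bash
for i in 1 2; do python3 -m crank '[[0,0,0,0.5,0,0,0],[0,0,0,0.5,0,0,0]]' | grep -E "pos|wrist"; done;  python3 - <<'E'
from h import *
p=optics.camera("side")[0]; np.savez("side5.npz",p=p)
P=manip.read_state()["eef_pos"]
for f in ("side4","side5"):
    q=np.load(f+".npz")["p"]; u,v=pix("side",np.array(P)-[0,0,4]); c=int(round(u-.5)); r=int(round(v))
    b=q[r-6:r+7,c-1:c+2].astype(float).mean(1); print(f,v,(b[:,2]-b[:,0]).round())
E
```

```text
eef_pos: [553.4, 250.6, 120.9]
wrist_force: [-0.3, -0.3, 8.5]
eef_pos: [553.5, 250.6, 120.8]
wrist_force: [-2.5, -0.5, 11.4]
side4 153.18902521120262 [ 9. 11. 10. 10. 11. 15. 16.  8.  1. -1. -1. -2. -3.]
side5 153.18902521120262 [15. 15. 15. 12. 10. 12. 14.  9.  2. -1. -2. -2. -2.]
```

The floor is reached at 11 N push. Lifting straight out.

```bash
python3 -m crank '[[0,0,0,-3,0,0,0],[0,0,0,-10,0,0,0],[0,0,0,-20,0,0,0],[0,0,0,-32,0,0,0],[0,0,0,-45,0,0,0],[0,0,0,-60,0,0,0],[0,0,0,-75,0,0,0],[0,0,0,-90,0,0,0],[0,0,0,-102,0,0,0],[0,0,0,-108,0,0,0]]'; python3 -m crank '[[0,0,0,0,0,0,0],[0,0,0,0,0,0,0]]' >/dev/null; python3 - <<'E'
from h import *
p=np.mean([optics.camera("side")[0].astype(float) for _ in range(3)],0); np.savez("side6.npz",p=p.astype(np.uint8))
a=np.load("side0.npz")["p"].astype(float); P=manip.read_state()["eef_pos"]; D=np.abs(p-a).sum(2)
for h in list(range(-12,16,2))+[30,50,70]:
    u,v=pix("side",P-[0,0,109.4-h]); r=int(round(v)); c=int(round(u)); w=D[r,c-6:c+7]; w=np.clip(w-np.median(w)-6,0,None)
    print(h,round(v,2),r,round(u,2),round(w@np.arange(c-6,c+7)/max(w.sum(),1e-6),2),round(w.sum()))
u,v=pix("side",P-[0,0,4]); c=int(round(u-.5)); r=int(round(v)); b=p[r-4:r+7,c-1:c+2].mean(1); print("handle",v,r-4,(b[:,2]-b[:,0]).round())
delta((534.5,-297.4,226),yaw=2.79); delta((534.5,-297.4,226))
print(manip.read_state()["joints"])
E
```

```text
clock: 12.95
eef_pos: [553.3, 250.5, 229.2]
eef_rot: [-3.141, 0.002, -2.49]
wrist_force: [0.3, -0.5, 0.8]
finger_gap: 17.6
finger_force: 25.0
-12 156.94 157 321.7 0.0 0
-10 156.29 156 321.71 0.0 0
-8 155.64 156 321.73 0.0 0
-6 155.0 155 321.74 0.0 0
-4 154.35 154 321.76 321.0 6
-2 153.7 154 321.77 321.0 6
0 153.05 153 321.78 321.15 55
2 152.4 152 321.8 321.44 151
4 151.75 152 321.81 321.44 151
6 151.09 151 321.83 321.45 225
8 150.44 150 321.84 321.43 252
10 149.78 150 321.85 321.43 252
12 149.12 149 321.87 321.42 207
14 148.46 148 321.88 321.4 80
30 143.16 143 322.0 321.27 53
50 136.42 136 322.14 321.46 14
70 129.56 130 322.29 321.83 8
handle 117.13025214279372 113 [23. 23. 23. 23. 22. 12.  1. -4. -4. -3. -4.]
clock 13.3 pos [552.88 250.3  226.78] rot [ 3.14 -0.   -2.49] gap 17.308647039380666 24.99759703874588 shift [ 346.6  -424.48    1.02] turn [-0. -0.  1.]
clock 13.3 pos [552.88 250.3  226.78] rot [ 3.14 -0.   -2.49] gap 17.308647039380666 24.99759703874588 shift [ 346.6  -424.48    1.02] turn [ 0. -0. -0.]
[ 0.36  0.41  1.32 -0.    1.41 -1.86]
```

```bash
python3 -m crank '[[0,5,-6,0,0,0,0.1],[0,16,-20,0,0,0,0.2],[0,35,-43,0,0,0,0.3],[0,56,-69,0,0,0,0.4],[0,78,-95.5,0,0,0,0.5],[0,100,-122.5,0,0,0,0.6],[0,122,-149.5,0,0,0,0.7],[0,144,-176.5,0,0,0,0.8],[0,162,-198.5,0,0,0,0.9],[0,172,-210.5,0,0,0,1.0]]'; python3 - <<'E'
from h import *
delta((534.5,-297.4,226),yaw=2.79); print(manip.read_state()["joints"])
E
```

```text
clock: 14.3
eef_pos: [543.5, -23.3, 227.1]
eef_rot: [-3.141, -0.001, 2.787]
wrist_force: [0.6, -0.1, -1.2]
finger_gap: 17.5
finger_force: 25.0
clock 14.3 pos [543.52 -23.32 227.1 ] rot [-3.14 -0.    2.79] gap 17.4985448134034 24.995850026607513 shift [ -86.69 -260.17    1.14] turn [-0. -0. -0.]
[-0.11  0.27  1.51 -0.    1.36 -1.33]
```

```bash
python3 -m crank '[[0,-4,-12,0,0,0,0],[0,-13,-39,0,0,0,0],[0,-24,-72,0,0,0,0],[0,-36,-108,0,0,0,0],[0,-48,-144,0,0,0,0],[0,-60,-180,0,0,0,0],[0,-71,-213,0,0,0,0],[0,-80,-240,0,0,0,0],[0,-85,-255,0,0,0,0],[0,-86.7,-260.2,0,0,0,0]]'; python3 -m crank '[[0,0,0,5,0,0,0],[0,0,0,10,0,0,0],[0,0,0,10,0,0,0],[0,0,0,10,0,0,0]]' ; python3 look.py 7 "(534.1,-297.4,85)"; python3 - <<'E'
from h import *
a=np.load("side0.npz")["p"].astype(float); p=np.load("side7.npz")["p"].astype(float); P=manip.read_state()["eef_pos"]; D=np.abs(p-a).sum(2)
for h in list(range(-10,16,2))+[20,30,40,50,60,70,80]:
    u,v=pix("side",P-[0,0,109.4-h]); r=int(round(v)); c=int(round(u)); w=D[r,c-8:c+9]; w=np.clip(w-np.median(w)-6,0,None)
    print(h,round(v,2),r,round(u,2),round(w@np.arange(c-8,c+9)/max(w.sum(),1e-6),2),round(w.sum()))
E
```

```text
clock: 15.3
eef_pos: [536.2, -296.3, 227.0]
eef_rot: [3.141, -0.001, 2.794]
wrist_force: [0.2, 1.2, -0.3]
finger_gap: 17.6
finger_force: 25.0
clock: 15.7
eef_pos: [536.6, -294.6, 217.4]
eef_rot: [3.142, -0.0, 2.794]
wrist_force: [-0.5, 0.3, -0.5]
finger_gap: 17.9
finger_force: 25.0
side expect tip [333.88 292.12] mouth [332.09 303.17]
crop origin 312 268
top expect tip [426.   189.63] mouth [425.12 191.69]
crop origin 405 157
clock 16.0 pos [ 536.42 -295.39  217.6 ] rot [-3.14  0.    2.79] gap 17.347887652825897 24.99747544527054 shift [  1.53  -2.67 132.6 ] turn [-0.  0. -0.]
-10 296.69 297 333.63 331.0 2
-8 295.83 296 333.67 337.67 12
-6 294.97 295 333.72 339.56 9
-4 294.1 294 333.76 338.0 7
-2 293.23 293 333.81 333.68 74
0 292.36 292 333.85 333.38 203
2 291.49 291 333.89 333.02 338
4 290.61 291 333.94 333.02 338
6 289.74 290 333.98 333.17 499
8 288.85 289 334.03 333.09 560
10 287.97 288 334.07 333.29 415
12 287.08 287 334.12 333.74 481
14 286.19 286 334.16 333.78 555
20 283.5 283 334.3 332.79 665
30 278.95 279 334.53 331.61 383
40 274.32 274 334.77 333.9 433
50 269.6 270 335.0 331.72 151
60 264.81 265 335.25 333.37 19
70 259.93 260 335.49 334.73 157
80 254.97 255 335.74 335.26 147
```

View pics/look7.png

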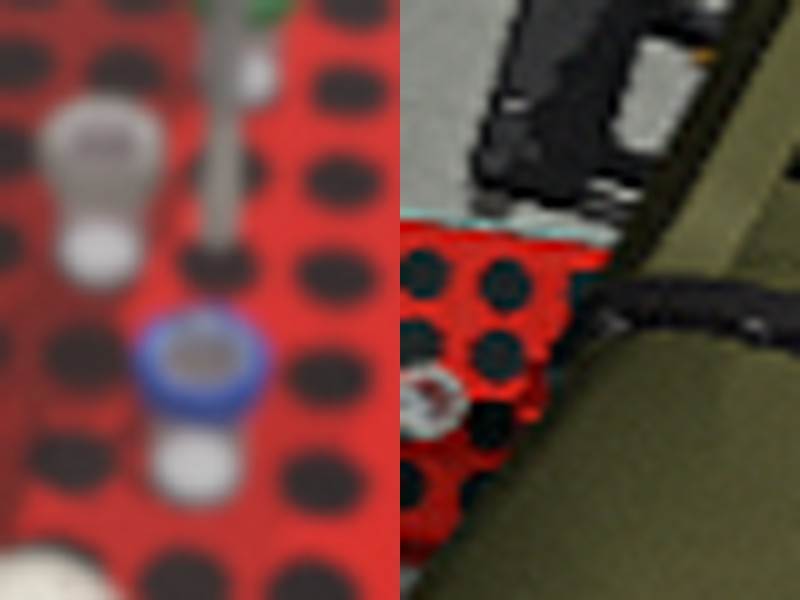

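In the side view the tip is at (333.3,292.2) and the blue mouth centre is near (331.8,302.6). In the top view the arm hides the tube. The floor contact puts the tip about 105.5 mm below the TCP. Shifting over the mouth and lowering.

```bash
python3 - <<'E'
from h import *
delta((534.7,-295.6,201.5))
E
```

```text
clock 16.0 pos [ 536.42 -295.39  217.6 ] rot [-3.14  0.    2.79] gap 17.347887652825897 24.99747544527054 shift [ 1.55 -0.78 16.09] turn [-0.  0. -0.]
```

```bash
python3 -m crank '[[0,1.5,-0.8,2,0,0,0],[0,1.5,-0.8,5,0,0,0],[0,1.5,-0.8,8,0,0,0],[0,1.5,-0.8,11,0,0,0],[0,1.5,-0.8,14,0,0,0],[0,1.5,-0.8,15,0,0,0],[0,1.5,-0.8,15,0,0,0],[0,1.5,-0.8,15,0,0,0],[0,1.5,-0.8,15,0,0,0]]' ; python3 look.py 8 "(534.7,-295.6,85)"; python3 - <<'E'
from h import *
a=np.load("side0.npz")["p"].astype(float); p=np.load("side8.npz")["p"].astype(float); P=manip.read_state()["eef_pos"]; D=np.abs(p-a).sum(2)
print(P); print(D[290:308,326:340].astype(int))
q=p.astype(np.uint8); 
b=a[...,2]-a[...,0]; print(b[294:313,322:342].astype(int))
for x,y in((534.7,-295.6),(534.7,-297.6)): print(pix("side",(x,y,85)),pix("side",(x,y,95)))
E
```

```text
clock: 16.9
eef_pos: [534.8, -295.7, 202.6]
eef_rot: [-3.142, 0.0, 2.793]
wrist_force: [0.9, 0.3, -0.7]
finger_gap: 17.7
finger_force: 25.0
side expect tip [332.56 298.98] mouth [332.35 302.4 ]
crop origin 312 267
top expect tip [425.2  191.05] mouth [424.52 191.51]
crop origin 405 157
clock 17.2 pos [ 534.71 -295.7   202.47] rot [-3.14  0.    2.79] gap 17.760050183662837 24.99751478433609 shift [  0.05   0.09 117.47] turn [-0.  0. -0.]
[ 534.71 -295.7   202.47]
[[ 35  46  62  51  88 143 177 166 108  43  25  24  24  28]
 [ 34  51  66  50  83 125 150 143 103  43  25  22  26  24]
 [ 36  46  50  41  67 137 198 200 136  56  20  15  25  28]
 [ 34  44  46  37  85 176 226 225 166  63  12  20  13  25]
 [ 29  41  33  26  94 185 233 224 160  61  14  13  20  26]
 [ 15  15  11  19  93 185 223 214 144  62   8  17  19  26]
 [  5  10  16  31  76 150 192 187 122  46  10  20  21  26]
 [  6  18  18  23  46  90 128 137  90  36  21  18  24  26]
 [  7  23  29  22  27  39  47  61  47  31  24  19  21  22]
 [  6  18  28  21  17  26  33  35  32  29  14  22  21  28]
 [  6   8  12  19  16  25  29  33  33  27  
[... 1789 characters left out ...]
 -42]
 [-120 -131 -127  -89  -14   45   67   71   70   70   69   73   77   82
    66   13  -65 -116 -113  -77]
 [-139 -141 -128  -93  -33   17   44   57   66   71   75   75   73   61
    24  -38 -101 -136 -134 -114]
 [-141 -134 -115  -89  -52  -12   18   34   43   52   56   54   49   24
   -25  -85 -130 -148 -148 -141]
 [-118 -113  -99  -84  -64  -31   -5    7   17   25   28   26   19   -7
   -61 -115 -144 -151 -152 -150]
 [ -83  -86  -85  -83  -66  -36  -13   -4   -1    5    6    5   -2  -25
   -74 -127 -149 -150 -151 -148]
 [ -45  -61  -80  -84  -67  -34  -11   -5   -4   -2   -2   -2   -7  -28
   -79 -128 -149 -147 -139 -127]]
[332.35 302.4 ] [332.56 298.17]
[332.45 303.24] [332.66 299.01]
```

View pics/look8.png

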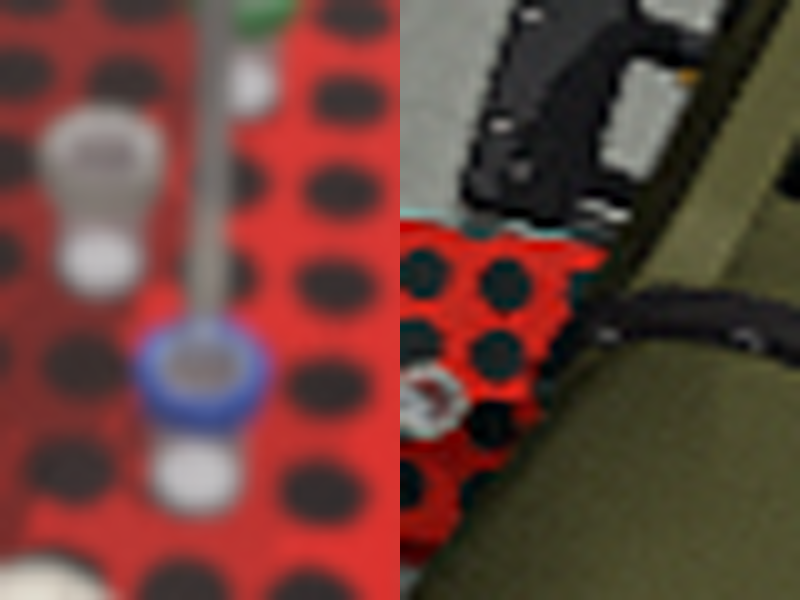

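The tip appears at (332.4,297) just above the far inner rim of the blue mouth, which is centred at (331.8,302.7). A small correction is needed, about −0.7 mm in x, −1.3 mm in y and −1.5 mm in z.

```bash
python3 - <<'E'
from h import *
delta((534.0,-297.0,201.2))
E
```

```text
clock 17.2 pos [ 534.71 -295.7   202.47] rot [-3.14  0.    2.79] gap 17.760050183662837 24.99751478433609 shift [ 0.22 -1.47  1.28] turn [-0.  0. -0.]
```

```bash
python3 -m crank '[[0,0.1,-0.7,0.6,0,0,0],[0,0.2,-1.5,1.3,0,0,0],[0,0.2,-1.5,1.3,0,0,0],[0,0.2,-1.5,1.3,0,0,0],[0,0.2,-1.5,1.3,0,0,0],[0,0.2,-1.5,1.3,0,0,0]]' ; python3 look.py 9 "(534.0,-297.0,85)"; python3 - <<'E'
from h import *
a=np.load("side0.npz")["p"].astype(float); p=np.load("side9.npz")["p"].astype(float); D=np.abs(p-a).sum(2)
print(D[292:303,327:340].astype(int))
E
```

```text
clock: 17.8
eef_pos: [534.0, -297.0, 201.2]
eef_rot: [-3.142, 0.0, 2.793]
wrist_force: [0.1, 0.8, -0.0]
finger_gap: 17.6
finger_force: 25.0
side expect tip [332.15 300.17] mouth [332.01 303.  ]
crop origin 312 268
top expect tip [425.55 191.36] mouth [424.99 191.73]
crop origin 405 157
clock 18.1 pos [ 534.01 -297.03  201.17] rot [-3.14  0.    2.79] gap 17.477667076346567 24.99753177165985 shift [  0.02   0.03 116.17] turn [-0.  0. -0.]
[[ 45  47  48  77 151 199 174  84  25  20  21  23  30]
 [ 43  43  42 103 192 227 199 106  26   9  17  19  25]
 [ 38  31  36 119 199 236 196 118  32  11  15  19  24]
 [ 14  17  40 121 204 231 197 105  35   6  19  21  26]
 [  9  22  51 100 170 198 175  95  26  11  19  20  25]
 [ 18  23  38  73 101 133 126  66  23  18  18  24  26]
 [ 23  22  18  40  52  57  52  31  23  24  22  20  22]
 [ 31  33  19  30  42  51  45  25  23  17  23  23  31]
 [ 26  27  20  20  28  33  23  25  22  17  17  17  22]
 [ 10  15  16  14  12  11  16  30  30  23  10  11  15]
 [ 20  27  28  30  27  21  24  31  27  26  10   1   4]]
```

View pics/look9.png

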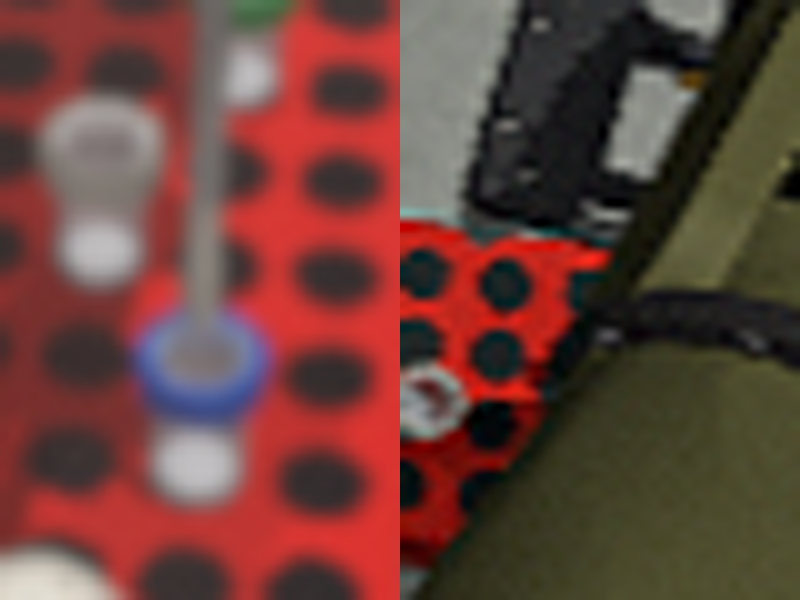

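The tip is centred over the blue mouth (u≈332.0) and about 1 cm above it. The swab is upright and steady with no contact force, so I'm handing in.

```bash
python3 -c "
from cell import manip
print(manip.sign_off())"
```

```text
the job is handed in; nothing more can be done
None
```

The swab was pushed to the bottom of the yellow-collared vial (11 N floor contact), carried over the boxes, and is held upright and steady with its tip about 1 cm above the blue-collared tube's mouth; only the side camera could check the final position, so it may be off-centre by about 2 mm in y, and the job is handed in.

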